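Draw the crumb tray from under the deck oven with the oven hook

ROBOT

A 6-joint arm with a two-finger parallel gripper is mounted at the origin on a cart in front of the work surface, level with it; the furniture and walls round the work are solid. World frame = base frame: x ahead of the robot, y to its left, z up, the work surface at z = 0. Lengths are in m, angles in rad, forces in N, time in s.
With the tool pointing down it reaches from about 0.275 to 1 m from the base axis. Payload 8.4 kg.
Tool frame: the origin (TCP) lies at the very end of the fingers, on their centre line; the grasp point (between the pads) lies 19 mm behind it; z points along the fingers, y is the direction in which the jaws open and shut (so a half turn about z gives the same grasp; the last joint's range is limited). The gripper opens to 85 mm and grips with 20 to 120 N. Pads are 22 mm wide; open, the fingers measure 114 mm over their backs; the gripper's body (76 mm by 85 mm) begins 54 mm behind the grasp point. The pads swing forward as they close: fully open they stand 13 mm farther back than shut.
Start: joints at [1.27, 0.353, 1.633, -0, 1.155, -0.002], TCP at [0.184, 0.597, 0.204] pointing down, gripper open.
Joint ranges: [-2.63, 2.63], [-0.92, 2.1], [0.06, 2.66], [-1.3, 4.44], [0, 2.69], [-3.02, 3.02]. Speed limits (rad/s): [2.22, 2.22, 2.79, 3.14, 3.14, 3.14].

INTERFACE

Orientations are given as a rotation vector (axis times angle).
In Python, from bench import r gives the robot as it stands. The module is installed in compiled form; this text tells all that it offers.
- The arm moves only by the tool arm_command, never from a script. Its argument "moves" is a list of rows, each a list of 7 numbers: the turn, a rotation vector about the tool's x, y, z in rad, then the shift along the tool's x, y, z in mm, then the opening, from -1 (shut) to 1 (fully open). A call has 1 to 12 rows; each row is the pose to reach, as a shift and turn from the pose commanded when the call began, along the tool's axes at that moment; what a row does not reach only later rows make up. A row lasts 1/10 s, in which the tool goes at most 50 mm and 8.59 degrees, less where a joint would pass 70% of its speed; a pose out of reach is approached as far as the arm can. A call with a gripper value outside its range is refused whole. The fingers move at their own pace and stop on an object; "grip_force" is the grip in N (left out, the last holds). Time passes only in rows, so rows that repeat a pose let the fingers close. It gives the time, the measured TCP pose, the force and the opening at its end, in the units of the state.
- r.sense(): the state, without advancing time (a new reading comes with each control period).
- r.snapshot(name): name is "scene" or "top"; returns the picture (420x560x3 uint8, red, green, blue); there is no depth.
- r.camera_info(name): a dict with "camera_matrix" (3x3 intrinsics, pixels), "D" ([k1, k2, p1, p2, k3] as OpenCV has them; the pictures are not rectified), "rvec" (rotation vector, rad) and "tvec" (3), from world to camera coordinates, as OpenCV has them. Camera axes: x right, y down, z forward; pixel columns grow to the right and rows downward; lengths in m; the calibration is good to about 2 mm. A picture is of the moment at which its call begins. camera_info takes no time and is no camera call.
- r.close_job(): hands the job in, once; it reports no verdict.
The state is a dict: "t": time; "joints": joint angles; "qvel": joint speeds; "tau": joint torques, N m; "tool_pos": TCP position; "orientation": TCP orientation; "wrist_force": force on the tool from outside, world axes, zero at the start; "ft_torque": the same for the moment, N m; "width": finger opening in m.
Only numpy, scipy, OpenCV 4.12 (cv2) and the standard library are available. Lean on these libraries where they do the work, as an engineer would, in place of code of your own. Each camera call takes 0.05 s, during which the arm holds its last target. There are 200 camera calls.

TASK

The oven's crumb tray is due for emptying and is still hot: take the oven hook from its rest, reach under the landing ledge, feel for the tray's pull eye, drop the hook into it and draw the tray out all the way to its stop. Touch oven and tray with the hook alone and never force it, then lay the hook back in its rest and leave the things standing around where they are.

Things in the scene. Friction and masses are not known exactly. Their poses are not given: they have to be found in the camera images.
- oven: Bright metal deck oven, fixed on the table. Origin: on the table below the middle of the front edge of its landing ledge; x points from front to back, y to the left seen from the front. Shell 340 mm wide, x 75 to 335, z 85 to 320 mm; door handle bar from x 23 mm, z 268 mm. Below ledge and shell lies an open bay (y -150 to 150; thin gussets under the ledge at y +-160) with the crumb tray.
- ledge_edge (a point): Point on the oven: middle of the front edge of the landing ledge, at its underside, 84 mm above the oven's origin. The ledge is 340 mm wide and 13 mm thick, its top at z 97 mm. Axes as the oven's.
- eye_zone (a point): Point on the oven (does not follow the tray): middle of the plane of the tray's front wall with the tray home, 55 mm behind ledge_edge, z 26 mm. The wall is flat, 240 mm wide (y), from z 7 to 50 mm. The pull eye's loop lies flat at this height but is clamped anywhere up to 55 mm left or right of here, hidden by the ledge; it must be found by feel. Gentle pushes do not shift it. Axes as the oven's.
- tray (a joint): How far the crumb tray is drawn out to the front (-x of the oven), m: 0 home, 0.095 at its fixed stop. A spring catch takes about 10 N to pass in the first 10 mm, then 3 to 5 N. The tray stays where left. The pull eye on its front wall: flat loop of 6 mm wire (z 23 to 29 mm) on a 36 mm wide, 3 mm thick plate; 30 mm wide outside; opening 18 mm wide (y), from 3 to 23 mm in front of the wall.
- oven_hook: Oven hook, 140 g: wooden handle 24 mm wide (y), 26 mm high (z), 115 mm long (x -58 to 57 mm); from its end a straight 8 mm steel rod on the same axis to x 150 mm, where it turns straight down. Origin: on the handle's axis in mid length, where it is gripped across y. x points along the rod to the hook, z up, away from the hook's point.
- hook_tip (a point): Lower end of the hook's point: 150 mm ahead of and 28 mm below the oven_hook origin. The point is an upright 8 mm pin.
- hook_rest: Low steel rest for the hook, fixed on the table: base plate with two notched uprights, one under the handle (30 mm wide notch, floor z 37 mm, at x -43 mm), one under the rod (13 mm notch, floor z 46 mm, at x 85 mm); flared mouths up to z 66 mm. Origin: on the table below the middle of the laid-down handle; x runs the way the hook points when laid in it.
- rest_seat (a point): Where the oven_hook origin lies when the hook is in its rest: 50 mm above the hook_rest origin.
- cutter_ring: Metal pastry cutter ring, 70 mm across, 35 mm high, loose. Origin under its centre.
- spoons: Ring of three measuring spoons lying flat, 104 x 108 x 8 mm, loose. Origin under its centre.
- nozzle: White piping nozzle, a cone standing on its wide end, 34 mm across, 42 mm high, loose. Origin under its centre.

How it is judged:
On the way, in this order (a step that is already met when the one before it is completed fails the run):
1. the hook's point is under the landing ledge, at least 20 mm behind its edge (x of hook_tip in the frame of oven between 0.02 and 0.085 m and z of hook_tip in the frame of oven below 0.07 m and y of hook_tip in the frame of oven between -0.15 and 0.15 m), for 0.1 s.
2. the tray is drawn out to its stop (within 5 mm) (value of joint tray above 0.09 m), for 0.1 s.
At the end, for the whole second after the job is handed in: The tray stands within 5 mm of its stop (drawn out more than 90 of 95 mm), and the hook lies still in both notches of its rest, within 15 mm of its seat and upright (value of joint tray above 0.09 m and distance between oven_hook and rest_seat below 0.015 m and angle between oven_hook's own z axis and vertical below 0.15 rad and angle between the x axis of oven_hook and the x axis of hook_rest, either way round below 0.12 rad and linear speed of oven_hook below 0.02 m/s); the robot touches nothing.
It fails at once if the hook presses or pulls on oven, tray or eye with more than 25 N (contact force between oven_hook and oven above 25 N).
It fails at once if the gripper or arm touches the hot oven or tray (contact force between any of the arm, the fingers and oven above 1 N).
It fails at once if a thing standing around is moved by more than 30 mm (distance of any of cutter_ring, nozzle, spoons from where it was at the start of the episode above 0.03 m).
It also fails if it takes over 72 s, if anything falls off the work surface, if the arm or the gripper's body presses on something with over 40 N, if the wrist force passes 120 N, or if a joint passes its speed limit or range.

## Working session

There is one attempt and no reset: what is moved stays moved. The work goes in short steps, Python scripts to look and compute and a tool call to move; the robot and the scene stay as the last step left them, time stands still between calls to the robot, and variables do not carry over. Pictures are saved under pics/ and viewed, about 8 in all and at most 12, crops included, and the job is handed in when it is done.

Besides the shell and the picture viewer there is one more tool, called by a JSON object that holds its "name" and its "arguments". arm_command: Moves the arm, as the interface text tells. Its arguments: {"type":"object","properties":{"moves":{"type":"array","items":{"type":"array","items":{"type":"number"}}},"grip_force":{"type":"number"}},"required":["moves"]}

```bash
mkdir -p pics
python3 - <<'E'
from bench import r
import cv2,numpy as np
for n in("scene","top"):
    im=r.snapshot(n); cv2.imwrite(f"pics/{n}0.png",im[:,:,::-1])
    c=r.camera_info(n); print(n,{k:np.round(v,4).tolist() for k,v in c.items()})
print(r.sense())
E
```

```text
scene {'camera_matrix': [[483.1169, 0.0, 283.529], [0.0, 483.1169, 210.2085], [0.0, 0.0, 1.0]], 'D': [-0.157, 0.0, 0.0, 0.0, 0.0], 'rvec': [2.091, -1.2952, 0.5339], 'tvec': [-0.0789, 0.4755, 0.7066]}
top {'camera_matrix': [[534.3795, 0.0, 279.2194], [0.0, 534.3795, 210.4304], [0.0, 0.0, 1.0]], 'D': [-0.2052, 0.0, 0.0, 0.0, 0.0], 'rvec': [2.1734, -2.2112, 0.0512], 'tvec': [0.1886, 0.5424, 1.2913]}
{'t': 0.1, 'joints': array([ 1.26957623e+00,  3.53603623e-01,  1.63407487e+00,  2.46289556e-05,
        1.15522851e+00, -2.42940475e-03]), 'qvel': array([ 2.21287057e-04, -1.06302925e-03, -2.10720773e-03, -6.04083002e-05,
       -2.83920431e-04,  2.08219314e-03]), 'tau': array([-9.79368851e-04, -6.06351614e+01, -3.42818534e+01, -2.26650656e-06,
        3.97606927e-03,  2.32176757e-05]), 'tool_pos': array([0.18384404, 0.59684339, 0.20331488]), 'orientation': array([-4.67577881e-01, -3.10637768e+00,  2.03533487e-03]), 'wrist_force': array([0.44678282, 0.45545198, 0.13779107]), 'ft_torque': array([-0.04000799, -0.01138163, -0.02709043]), 'width': 0.08530313257661498}
```

View pics/scene0.png

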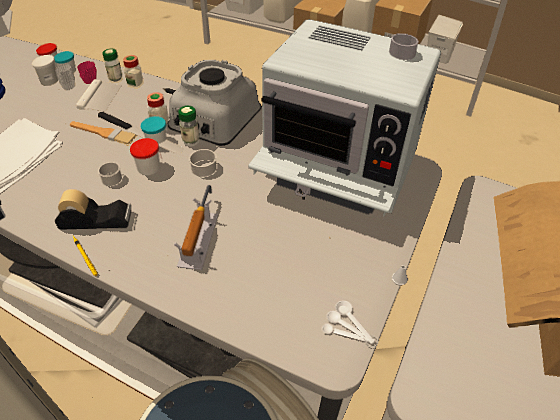

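View pics/top0.png

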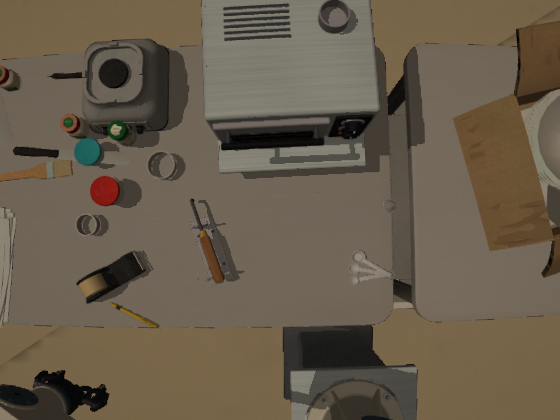

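The scene view shows the hook in its rest at about (200,225), the oven at (340,130), the nozzle at (400,274) and the spoons at (345,325). In the top view the ledge's front edge runs from (219,170) to (364,165), and the hook from (194,202) to (217,280). I'll enlarge the top view to get exact pixels.

```bash
python3 - <<'E'
import cv2
im=cv2.imread("pics/top0.png")[120:290,180:400]
cv2.imwrite("pics/top0c.png",cv2.resize(im,None,fx=3.5,fy=3.5,interpolation=cv2.INTER_CUBIC))
im=cv2.imread("pics/scene0.png")[140:290,160:420]
cv2.imwrite("pics/sc0c.png",cv2.resize(im,None,fx=3,fy=3,interpolation=cv2.INTER_CUBIC))
E
cat > h.py <<'E'
from bench import r
import cv2,numpy as np
from scipy.spatial.transform import Rotation as R
def ray(n,uv,z):
    c=r.camera_info(n);K=np.array(c["camera_matrix"]);D=np.array(c["D"])
    M=cv2.Rodrigues(np.array(c["rvec"],float))[0];t=np.array(c["tvec"]).ravel()
    p=cv2.undistortPoints(np.array([[uv]],float),K,D).ravel()
    d=M.T@np.array([*p,1]);o=-M.T@t
    return o+d*(z-o[2])/d[2]
def proj(n,P):
    c=r.camera_info(n)
    return cv2.projectPoints(np.atleast_2d(P).astype(float),np.array(c["rvec"],float),np.array(c["tvec"],float),np.array(c["camera_matrix"]),np.array(c["D"]))[0][:,0]
E
```

```text
(no output)
```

View pics/top0c.png

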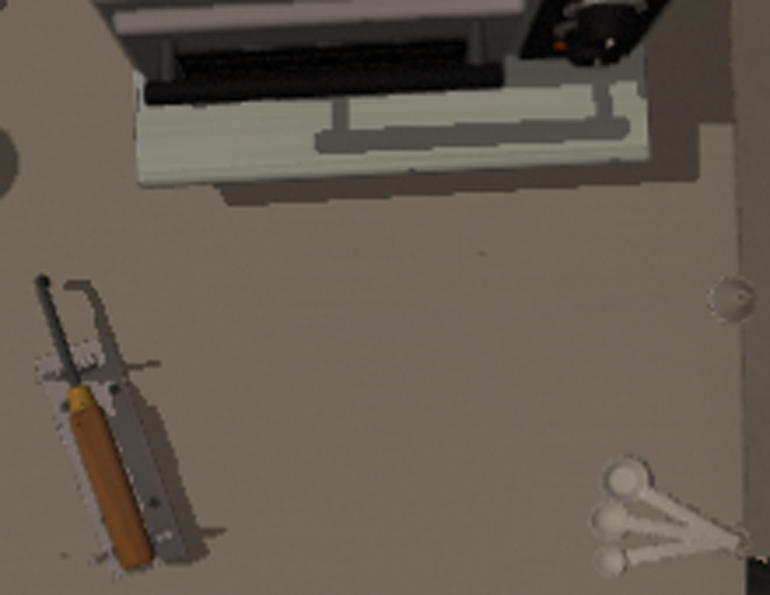

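View pics/sc0c.png

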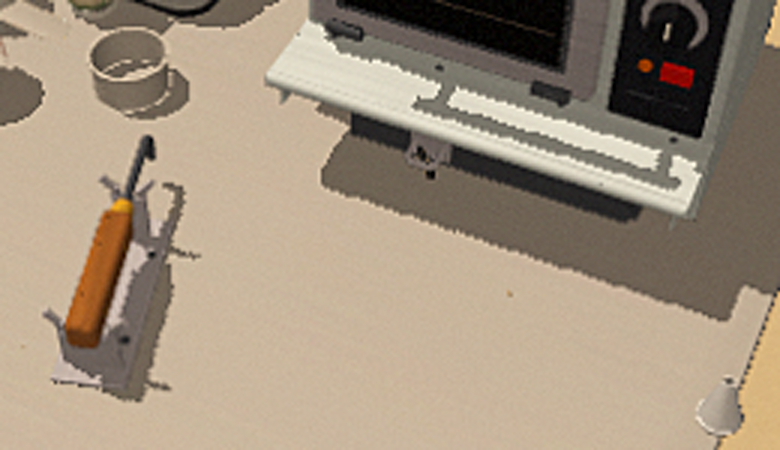

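Enlarged top view: ledge corners at (220,173) and (365,165.4), handle from (218.6,281) to (202.3,231), rod bend at (192,200). Enlarged scene view: a small plate is visible below the ledge at about (303,191), possibly the eye's plate.

Run:
```python
from h import *
f=lambda x,y:(180+(x+.5)/3.5-.5,120+(y+.5)/3.5-.5)
g=lambda x,y:(160+(x+.5)/3-.5,140+(y+.5)/3-.5)
L=ray("top",f(139,185),.095);Rr=ray("top",f(649,160),.095)
L2=ray("scene",g(267,84),.09);R2=ray("scene",g(688,214),.09)
print("ledge",L,Rr,np.linalg.norm(L-Rr),L2,R2,np.linalg.norm(L2-R2))
for n,a,b,m in(("top",f(136,568),f(76,388),f(42,280)),("scene",g(85,345),g(124,202),g(148,140))):
    print(n,[ray(n,q,.05) for q in(a,b,m)])
for n,q in (("nozzle",f(733,300)),("spoon",f(612,480)),("sp2",f(745,540)),("sp3",f(610,560)),("ringcutter",(162,166))): print(n,ray("top",q,0))
for z in(0.,.023,.03,.05): print("eye?",z,ray("scene",g(431,174),z),ray("scene",g(428,150),z))
ax=(L+Rr)/2;d=(L-Rr)/np.linalg.norm(L-Rr);print("oven yaw",np.arctan2(-d[0],d[1]))
```

```text
ledge [0.63159679 0.31567233 0.095     ] [ 0.64251199 -0.02191107  0.095     ] 0.3377598171486662 [0.62971592 0.31193399 0.09      ] [ 0.64607653 -0.02370726  0.09      ] 0.33603975313359546
top [array([0.37602401, 0.32629468, 0.05      ]), array([0.4990214 , 0.36561646, 0.05      ]), array([0.57326991, 0.38839507, 0.05      ])]
scene [array([0.37523663, 0.31703372, 0.05      ]), array([0.50285846, 0.36666286, 0.05      ]), array([0.56820281, 0.38631993, 0.05      ])]
nozzle [ 0.55425572 -0.09463113  0.        ]
spoon [ 0.42837986 -0.00486266  0.        ]
sp2 [ 0.38355697 -0.09936842  0.        ]
sp3 [ 0.37188588 -0.00242299  0.        ]
ringcutter [0.66333999 0.47208696 0.        ]
eye? 0.0 [0.6811555  0.19093338 0.        ] [0.70554032 0.2047395  0.        ]
eye? 0.023 [0.65997117 0.1825281  0.023     ] [0.68368992 0.1959571  0.023     ]
eye? 0.03 [0.65352377 0.17996997 0.03      ] [0.67703979 0.19328419 0.03      ]
eye? 0.05 [0.63510261 0.17266102 0.05      ] [0.65803944 0.18564733 0.05      ]
oven yaw 0.032322084048471804
```

{"name": "arm_command", "arguments": {"moves": [[0,0,-0.607,-310,-170,60,1],[0,0,-0.607,-310,-170,60,1],[0,0,-0.607,-310,-170,60,1],[0,0,-0.607,-310,-170,60,1],[0,0,-0.607,-310,-170,60,1],[0,0,-0.607,-310,-170,60,1],[0,0,-0.607,-310,-170,60,1],[0,0,-0.607,-310,-170,60,1],[0,0,-0.607,-310,-170,60,1],[0,0,-0.607,-310,-170,60,1]], "grip_force": 80}}

```text
t: 1.1
tool_pos: [0.4298, 0.3439, 0.1439]
orientation: [0.481, -3.104, -0.0]
wrist_force: [0.0, 0.3, 0.4]
width: 0.0855
```

Run:
```python
from h import *
s=r.sense();print(s["tool_pos"],R.from_rotvec(s["orientation"]).as_matrix().round(3),s["joints"].round(3),s["t"])
im=cv2.imread("pics/scene0.png")[165:225,270:350]
im=cv2.resize(im,None,fx=10,fy=10,interpolation=cv2.INTER_CUBIC);
im=cv2.convertScaleAbs(im,alpha=1.5)
c,sn=np.cos(.037),np.sin(.037)
W=lambda x,y,z:(.6375+c*x-sn*y,.146+sn*x+c*y,z)
for yc,col in((.05,(0,0,255)),(.03,(0,255,0))):
  P=[W(.055-a,yc+b,.026) for a,b in((3,9),(23,9),(23,-9),(3,-9)) for a,b in[(a/1e3,b/1e3)]]
  for seg,cl in((P,True),([W(.055,yc+.018,.05),W(.055,yc+.018,.007),W(.055,yc-.018,.007),W(.055,yc-.018,.05)],False)):
    q=((proj("scene",seg)-[270,165]+.5)*10-.5).round().astype(np.int32)
    cv2.polylines(im,[q],cl,col,1)
cv2.imwrite("pics/eye.png",im)
```

```text
[0.42982605 0.34387973 0.14388083] [[-0.953 -0.302 -0.001]
 [-0.302  0.953  0.   ]
 [ 0.001  0.    -1.   ]] [ 6.720e-01  3.060e-01  1.851e+00  1.000e-03  9.860e-01 -1.207e+00] 1.1
```

View pics/eye.png

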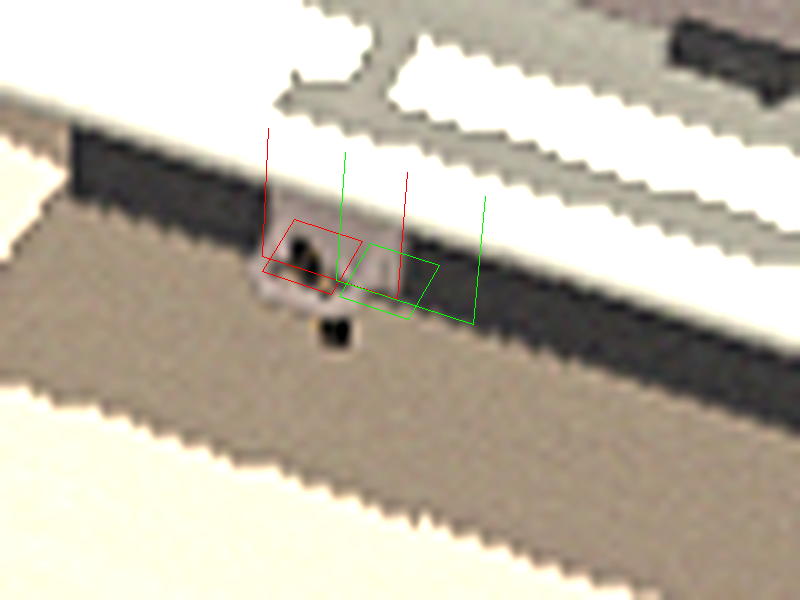

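The enlarged view shows the eye's plate at crop px (265–405, 190–300). It matches the overlay drawn for oven y ≈ +0.05, and I'll confirm that by feel. Next is the grasp.

{"name": "arm_command", "arguments": {"moves": [[0,0,0,0,0,40,1],[0,0,0,0,0,80,1],[0,0,0,0,0,105,1],[0,0,0,0,0,114,1],[0,0,0,0,0,114,1],[0,0,0,0,0,114,-1],[0,0,0,0,0,114,-1],[0,0,0,0,0,114,-1],[0,0,0,0,0,114,-1],[0,0,0,0,0,114,-1],[0,0,0,0,0,114,-1],[0,0,0,0,0,114,-1]], "grip_force": 80}}

```text
t: 2.3
tool_pos: [0.4307, 0.344, 0.031]
orientation: [-0.481, 3.103, 0.001]
wrist_force: [-1.8, -0.6, 8.0]
width: 0.0209
```

{"name": "arm_command", "arguments": {"moves": [[0,0,0,0,0,-5,-1],[0,0,0,0,0,-15,-1],[0,0,0,0,0,-35,-1],[0,0,0,0,0,-60,-1],[0,0,0,0,0,-60,-1]]}}

```text
t: 2.8
tool_pos: [0.432, 0.345, 0.0934]
orientation: [-0.481, 3.1, 0.004]
wrist_force: [-0.2, -0.2, -1.4]
width: 0.0202
```

Run:
```python
from h import *
s=r.sense();print(s["tool_pos"],s["wrist_force"],s["width"])
im=r.snapshot("scene")[:,:,::-1]
cv2.imwrite("pics/s1.png",cv2.resize(im[110:300,140:400],None,fx=3,fy=3,interpolation=cv2.INTER_CUBIC))
```

```text
[0.43203225 0.34496612 0.09342512] [-0.22124134 -0.17703674 -1.35798088] 0.02018365705448867
```

View pics/s1.png

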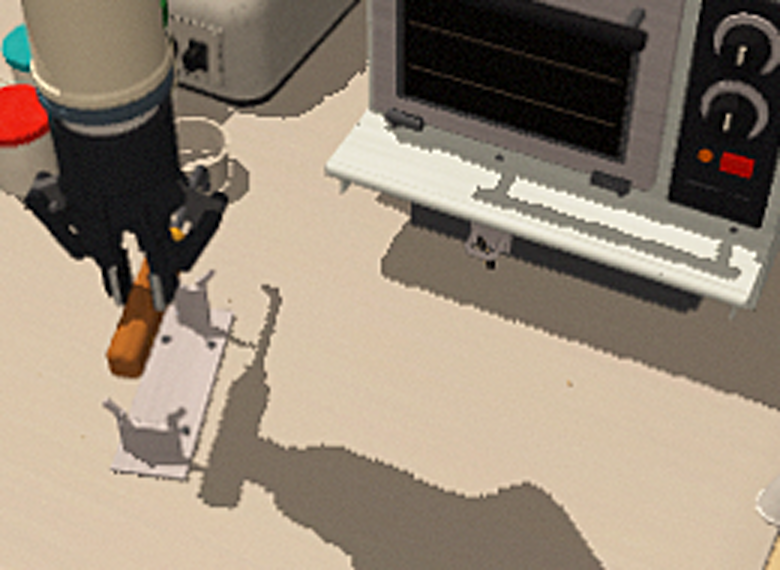

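The hook is held level and sits at the expected height. I'll carry it over in front of the bay, to the right of the visible eye.

{"name": "arm_command", "arguments": {"moves": [[0,0,0.07,10,-30,0,-1],[0,0,0.14,20,-70,0,-1],[0,0,0.21,30,-110,0,-1],[0,0,0.27,42,-150,0,-1],[0,0,0.27,42,-191,10,-1],[0,0,0.27,42,-191,40,-1],[0,0,0.27,42,-191,66,-1],[0,0,0.27,42,-191,66,-1],[0,0,0.27,42,-191,66,-1]]}}

```text
t: 3.75
tool_pos: [0.4473, 0.1486, 0.0236]
orientation: [0.06, -3.139, 0.001]
wrist_force: [0.0, 0.4, -1.7]
width: 0.0205
```

```bash
cat >> h.py <<'E'
c,sn=np.cos(.037),np.sin(.037)
def tip(pr=True):
    s=r.sense();M=R.from_rotvec(s["orientation"]).as_matrix()
    o=s["tool_pos"]-.019*M[:,2]; t=o-.15*M[:,0]+.028*M[:,2]
    d=t-[.6375,.146,0]; v=np.array([c*d[0]+sn*d[1],-sn*d[0]+c*d[1],d[2]])
    print("t",s["t"],"tip in oven",v.round(4),"F",s["wrist_force"].round(2),"M",s["ft_torque"].round(2),"tcp",s["tool_pos"].round(4),"yaw",np.arctan2(-M[1,0],-M[0,0]).round(4),"toolz",M[:,2].round(3),"w",s["width"])
    return t
E
python3 - <<'E'
from h import *
print(proj("scene",[tip()]))
im=r.snapshot("scene")[:,:,::-1]
cv2.imwrite("pics/s2.png",cv2.resize(im[130:280,200:400],None,fx=4,fy=4,interpolation=cv2.INTER_CUBIC))
E
```

```text
t 3.75 tip in oven [-0.04    0.0099  0.0143] F [ 0.04  0.4  -1.69] M [0.07 0.02 0.01] tcp [0.4473 0.1486 0.0236] yaw 0.0383 toolz [-0.002 -0.001 -1.   ] w 0.020493610492233957
[[303.00435343 221.59239328]]
```

View pics/s2.png

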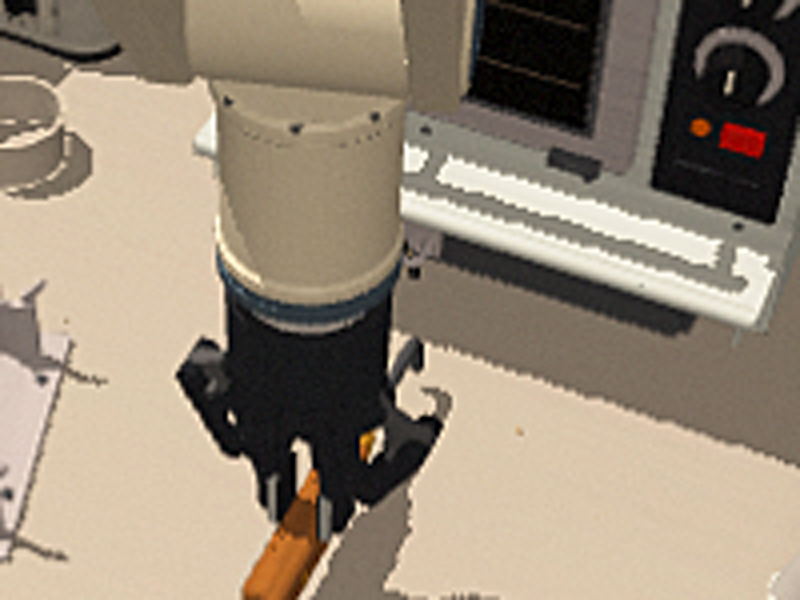

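The tip shows at px (304.5,222) against a prediction of (303.0,221.6), so the hook model holds. Now under the ledge.

{"name": "arm_command", "arguments": {"moves": [[0,0,0,-15,0,-4,-1],[0,0,0,-35,0,-4,-1],[0,0,0,-55,0,-4,-1],[0,0,0,-68,0,-4,-1],[0,0,0,-74,0,-4,-1],[0,0,0,-79,0,-4,-1],[0,0,0,-82,0,-4,-1],[0,0,0,-82,0,-4,-1]]}}

```text
t: 4.6
tool_pos: [0.5298, 0.152, 0.028]
orientation: [0.06, -3.141, 0.0]
wrist_force: [-1.1, 0.0, -1.2]
width: 0.0206
```

```bash
python3 -c "
from h import *
tip()"
```

```text
t 4.6 tip in oven [0.0426 0.0101 0.0189] F [-1.09  0.04 -1.17] M [ 0.02  0.05 -0.03] tcp [0.5298 0.152  0.028 ] yaw 0.0383 toolz [-0. -0. -1.] w 0.020637459462452757
```

{"name": "arm_command", "arguments": {"moves": [[0,0,0,0,4,0,-1],[0,0,0,0,9,0,-1],[0,0,0,0,13,0,-1],[0,0,0,0,16,0,-1],[0,0,0,0,16,0,-1]]}}

```text
t: 5.1
tool_pos: [0.5294, 0.1685, 0.028]
orientation: [-0.061, 3.141, 0.0]
wrist_force: [-0.1, -0.6, -1.7]
width: 0.0205
```

{"name": "arm_command", "arguments": {"moves": [[0,0,0,0,1,0,-1],[0,0,0,0,2,0,-1],[0,0,0,0,2,0,-1]]}}

```text
t: 5.4
tool_pos: [0.5294, 0.17, 0.028]
orientation: [0.06, -3.141, -0.0]
wrist_force: [0.5, -0.4, -2.0]
width: 0.0204
```

{"name": "arm_command", "arguments": {"moves": [[0,0,0,0,1,0,-1],[0,0,0,0,2,0,-1],[0,0,0,0,2,0,-1]]}}

```text
t: 5.7
tool_pos: [0.5293, 0.172, 0.028]
orientation: [-0.06, 3.141, 0.0]
wrist_force: [0.4, -0.7, -1.7]
width: 0.0208
```

{"name": "arm_command", "arguments": {"moves": [[0,0,0,0,1,0,-1],[0,0,0,0,2,0,-1],[0,0,0,0,2,0,-1]]}}

```text
t: 6.0
tool_pos: [0.5291, 0.1739, 0.0279]
orientation: [0.06, -3.141, 0.0]
wrist_force: [0.0, -1.8, -1.3]
width: 0.0208
```

{"name": "arm_command", "arguments": {"moves": [[0,0,0,0,1,0,-1],[0,0,0,0,1,0,-1]]}}

```text
t: 6.2
tool_pos: [0.5291, 0.1749, 0.0279]
orientation: [0.06, -3.141, 0.0]
wrist_force: [0.1, -2.2, -1.2]
width: 0.0206
```

```bash
python3 -c "
from h import *
tip()"
```

```text
t 6.2 tip in oven [0.0428 0.033  0.0189] F [ 0.13 -2.21 -1.21] M [-0.56 -0.05 -0.39] tcp [0.5291 0.1749 0.0279] yaw 0.038 toolz [-0. -0. -1.] w 0.02061342939595569
```

I felt the loop's right side at tip y ≈ 0.031, which puts its centre at ≈ 0.050 and agrees with vision. Next: back off, lift, move over the centre, then lower gently.

{"name": "arm_command", "arguments": {"moves": [[0,0,0,0,-3,0,-1],[0,0,0,0,-3,-10,-1],[0,0,0,0,-3,-18,-1],[0,0,0,0,3,-18,-1],[0,0,0,0,10,-18,-1],[0,0,0,0,17,-18,-1],[0,0,0,0,17,-18,-1]]}}

```text
t: 6.9
tool_pos: [0.5284, 0.1931, 0.0458]
orientation: [0.062, -3.141, -0.0]
wrist_force: [-0.0, 0.1, -0.6]
width: 0.0206
```

{"name": "arm_command", "arguments": {"moves": [[0,0,0,0,0,5,-1],[0,0,0,0,0,8,-1],[0,0,0,0,0,10,-1],[0,0,0,0,0,10,-1]]}}

```text
t: 7.3
tool_pos: [0.5281, 0.1916, 0.0354]
orientation: [0.06, -3.14, 0.001]
wrist_force: [-0.1, 0.3, -1.8]
width: 0.0206
```

{"name": "arm_command", "arguments": {"moves": [[0,0,0,0,0,1,-1],[0,0,0,0,0,2,-1],[0,0,0,0,0,2,-1]]}}

```text
t: 7.6
tool_pos: [0.5285, 0.1919, 0.0339]
orientation: [0.06, -3.141, 0.0]
wrist_force: [0.1, -0.0, -1.3]
width: 0.0208
```

```bash
python3 -c "
from h import *
tip()"
```

```text
t 7.6 tip in oven [0.0428 0.05   0.0249] F [ 0.14 -0.   -1.31] M [ 0.02  0.12 -0.02] tcp [0.5285 0.1919 0.0339] yaw 0.0381 toolz [-0. -0. -1.] w 0.020828140763102562
```

Tip z is 0.025 with no contact, so the point is inside the loop. I'll lower it further, check that it's captured, and then draw gently.

{"name": "arm_command", "arguments": {"moves": [[0,0,0,0,0,3,-1],[0,0,0,0,0,6,-1],[0,0,0,0,0,10,-1],[0,0,0,0,0,10,-1]]}}

```text
t: 8.0
tool_pos: [0.5281, 0.1918, 0.0233]
orientation: [0.06, -3.14, 0.001]
wrist_force: [0.7, -0.8, -1.5]
width: 0.0205
```

{"name": "arm_command", "arguments": {"moves": [[0,0,0,2,0,0,-1],[0,0,0,4,0,0,-1],[0,0,0,6,0,0,-1],[0,0,0,6,0,0,-1]]}}

```text
t: 8.4
tool_pos: [0.5222, 0.1917, 0.0241]
orientation: [0.06, -3.141, 0.0]
wrist_force: [-0.5, 0.0, -1.3]
width: 0.0204
```

{"name": "arm_command", "arguments": {"moves": [[0,0,0,1,0,0,-1],[0,0,0,2,0,0,-1],[0,0,0,2,0,0,-1]]}}

```text
t: 8.7
tool_pos: [0.5204, 0.1916, 0.024]
orientation: [0.06, -3.141, 0.0]
wrist_force: [0.3, 0.1, -2.7]
width: 0.0206
```

```bash
python3 -c "
from h import *
tip()"
```

```text
t 8.7 tip in oven [0.0347 0.0501 0.015 ] F [ 0.34  0.14 -2.7 ] M [0.   0.   0.04] tcp [0.5204 0.1916 0.024 ] yaw 0.0383 toolz [-0. -0. -1.] w 0.0206376753852794
```

{"name": "arm_command", "arguments": {"moves": [[0,0,0,1,0,0,-1],[0,0,0,2,0,0,-1],[0,0,0,2,0,0,-1]]}}

```text
t: 9.0
tool_pos: [0.5192, 0.1917, 0.0242]
orientation: [-0.06, 3.14, 0.001]
wrist_force: [2.4, 0.4, -2.1]
width: 0.0206
```

{"name": "arm_command", "arguments": {"moves": [[0,0,0,1,0,0,-1],[0,0,0,2,0,0,-1],[0,0,0,2,0,0,-1]]}}

```text
t: 9.3
tool_pos: [0.5182, 0.1919, 0.0245]
orientation: [-0.06, 3.138, 0.001]
wrist_force: [6.5, -1.1, -3.5]
width: 0.0206
```

```bash
python3 -c "
from h import *
tip()"
```

```text
t 9.3 tip in oven [0.0325 0.0505 0.0159] F [ 6.52 -1.14 -3.49] M [-0.1  -1.04 -0.02] tcp [0.5182 0.1919 0.0245] yaw 0.0384 toolz [ 0.003  0.001 -1.   ] w 0.02060734358178036
```

The eye is engaged and the arm is pulling 6.5 N, with gentle stiffness. Pulling through the catch.

{"name": "arm_command", "arguments": {"moves": [[0,0,0,1,0,0,-1],[0,0,0,2,0,0,-1],[0,0,0,2,0,0,-1]]}}

```text
t: 9.6
tool_pos: [0.5178, 0.1921, 0.0249]
orientation: [-0.06, 3.135, 0.002]
wrist_force: [10.2, 0.5, -3.4]
width: 0.0205
```

{"name": "arm_command", "arguments": {"moves": [[0,0,0,1,0,0,-1],[0,0,0,2,0,0,-1],[0,0,0,2,0,0,-1]]}}

```text
t: 9.9
tool_pos: [0.5145, 0.1918, 0.0246]
orientation: [-0.06, 3.137, 0.002]
wrist_force: [6.5, -1.3, -3.0]
width: 0.0208
```

```bash
python3 -c "
from h import *
tip()"
```

```text
t 9.9 tip in oven [0.0288 0.0505 0.0161] F [ 6.46 -1.35 -3.05] M [ 0.04 -1.1  -0.03] tcp [0.5145 0.1918 0.0246] yaw 0.0382 toolz [ 0.004  0.001 -1.   ] w 0.02080191622190756
```

{"name": "arm_command", "arguments": {"moves": [[0,0,0,1,0,0,-1],[0,0,0,2,0,0,-1],[0,0,0,4,0,0,-1],[0,0,0,6,0,0,-1],[0,0,0,8,0,0,-1],[0,0,0,10,0,0,-1],[0,0,0,12,0,0,-1],[0,0,0,12,0,0,-1]]}}

```text
t: 10.7
tool_pos: [0.5003, 0.1909, 0.024]
orientation: [0.06, -3.141, 0.0]
wrist_force: [2.5, -0.6, -2.0]
width: 0.0206
```

{"name": "arm_command", "arguments": {"moves": [[0,0,0,2,0,0,-1],[0,0,0,5,0,0,-1],[0,0,0,8,0,0,-1],[0,0,0,11,0,0,-1],[0,0,0,14,0,0,-1],[0,0,0,17,0,0,-1],[0,0,0,20,0,0,-1],[0,0,0,23,0,0,-1],[0,0,0,25,0,0,-1],[0,0,0,25,0,0,-1]]}}

```text
t: 11.7
tool_pos: [0.475, 0.1898, 0.0239]
orientation: [0.06, -3.14, 0.0]
wrist_force: [0.7, -0.3, -2.4]
width: 0.0202
```

```bash
python3 -c "
from h import *
tip()"
```

```text
t 11.7 tip in oven [-0.0108  0.05    0.0148] F [ 0.75 -0.25 -2.41] M [ 0.01 -0.19  0.01] tcp [0.475  0.1898 0.0239] yaw 0.0382 toolz [-0.001 -0.    -1.   ] w 0.020243044698302567
```

{"name": "arm_command", "arguments": {"moves": [[0,0,0,3,0,0,-1],[0,0,0,7,0,0,-1],[0,0,0,11,0,0,-1],[0,0,0,15,0,0,-1],[0,0,0,19,0,0,-1],[0,0,0,23,0,0,-1],[0,0,0,27,0,0,-1],[0,0,0,31,0,0,-1],[0,0,0,35,0,0,-1],[0,0,0,38,0,0,-1],[0,0,0,40,0,0,-1],[0,0,0,40,0,0,-1]]}}

```text
t: 12.9
tool_pos: [0.435, 0.1883, 0.0239]
orientation: [0.06, -3.14, 0.0]
wrist_force: [1.4, 1.2, -2.2]
width: 0.0206
```

{"name": "arm_command", "arguments": {"moves": [[0,0,0,1,0,0,-1],[0,0,0,2,0,0,-1],[0,0,0,3,0,0,-1],[0,0,0,4,0,0,-1],[0,0,0,4,0,0,-1]]}}

```text
t: 13.4
tool_pos: [0.4314, 0.1882, 0.0239]
orientation: [0.06, -3.141, 0.0]
wrist_force: [1.8, -0.5, -2.6]
width: 0.0205
```

{"name": "arm_command", "arguments": {"moves": [[0,0,0,1,0,0,-1],[0,0,0,2,0,0,-1],[0,0,0,3,0,0,-1],[0,0,0,3,0,0,-1]]}}

```text
t: 13.8
tool_pos: [0.4283, 0.1881, 0.0239]
orientation: [0.06, -3.141, 0.0]
wrist_force: [2.7, 0.7, -2.0]
width: 0.0209
```

```bash
python3 -c "
from h import *
tip()"
```

```text
t 13.8 tip in oven [-0.0575  0.05    0.0149] F [ 2.68  0.74 -2.04] M [ 0.04 -0.34  0.07] tcp [0.4283 0.1881 0.0239] yaw 0.0382 toolz [-0. -0. -1.] w 0.020862925433723943
```

{"name": "arm_command", "arguments": {"moves": [[0,0,0,1,0,0,-1],[0,0,0,2,0,0,-1],[0,0,0,2,0,0,-1]]}}

```text
t: 14.1
tool_pos: [0.4264, 0.188, 0.024]
orientation: [0.06, -3.141, 0.0]
wrist_force: [3.1, 0.0, -2.4]
width: 0.0207
```

{"name": "arm_command", "arguments": {"moves": [[0,0,0,1,0,0,-1],[0,0,0,2,0,0,-1],[0,0,0,2,0,0,-1]]}}

```text
t: 14.4
tool_pos: [0.4245, 0.188, 0.024]
orientation: [0.06, -3.141, -0.0]
wrist_force: [3.0, 0.2, -2.1]
width: 0.0208
```

```bash
python3 -c "
from h import *
tip()"
```

```text
t 14.4 tip in oven [-0.0613  0.05    0.015 ] F [ 3.    0.25 -2.12] M [ 0.01 -0.46 -0.01] tcp [0.4245 0.188  0.024 ] yaw 0.0382 toolz [-0.  0. -1.] w 0.02076592042541548
```

{"name": "arm_command", "arguments": {"moves": [[0,0,0,1,0,0,-1],[0,0,0,2,0,0,-1],[0,0,0,2,0,0,-1]]}}

```text
t: 14.7
tool_pos: [0.4243, 0.1884, 0.0244]
orientation: [-0.06, 3.138, 0.002]
wrist_force: [7.7, 0.5, -2.9]
width: 0.0207
```

{"name": "arm_command", "arguments": {"moves": [[0,0,0,1,0,0,-1],[0,0,0,2,0,0,-1],[0,0,0,2,0,0,-1]]}}

```text
t: 15.0
tool_pos: [0.4242, 0.1889, 0.0248]
orientation: [-0.06, 3.135, 0.003]
wrist_force: [11.4, -0.3, -4.7]
width: 0.0206
```

```bash
python3 -c "
from h import *
tip()"
```

```text
t 15.0 tip in oven [-0.0616  0.051   0.0168] F [11.4  -0.27 -4.67] M [-0.15 -2.01 -0.13] tcp [0.4242 0.1889 0.0248] yaw 0.0383 toolz [ 0.006  0.002 -1.   ] w 0.020630263758093195
```

The TCP has stopped moving and the force has risen to 11 N, so the tray is at its stop. I'll unload, centre the pin in the loop and lift out.

{"name": "arm_command", "arguments": {"moves": [[0,0,0,-2,0,0,-1],[0,0,0,-4,0,0,-1],[0,0,0,-7,0,0,-1],[0,0,0,-9,0,0,-1],[0,0,0,-9,0,0,-1]]}}

```text
t: 15.5
tool_pos: [0.4293, 0.188, 0.0238]
orientation: [0.06, -3.14, 0.0]
wrist_force: [-0.8, 0.9, -1.2]
width: 0.0207
```

{"name": "arm_command", "arguments": {"moves": [[0,0,0,0,0,-4,-1],[0,0,0,0,0,-10,-1],[0,0,0,0,0,-18,-1],[0,0,0,0,0,-30,-1],[0,0,0,0,0,-50,-1],[0,0,0,0,0,-75,-1],[0,0,0,0,0,-75,-1]]}}

```text
t: 16.2
tool_pos: [0.4318, 0.1891, 0.1025]
orientation: [-0.06, 3.136, 0.003]
wrist_force: [0.1, 0.4, -0.9]
width: 0.0207
```

Run:
```python
from h import *
tip()
a=r.snapshot("top")[:,:,::-1]
cv2.imwrite("pics/s3.png",cv2.resize(a[120:300,180:400],None,fx=3.5,fy=3.5,interpolation=cv2.INTER_CUBIC))
```

```text
t 16.2 tip in oven [-0.0539  0.0509  0.0943] F [ 0.12  0.45 -0.9 ] M [ 0.01 -0.02  0.04] tcp [0.4318 0.1891 0.1025] yaw 0.0382 toolz [ 0.005  0.002 -1.   ] w 0.020705197894097263
```

View pics/s3.png

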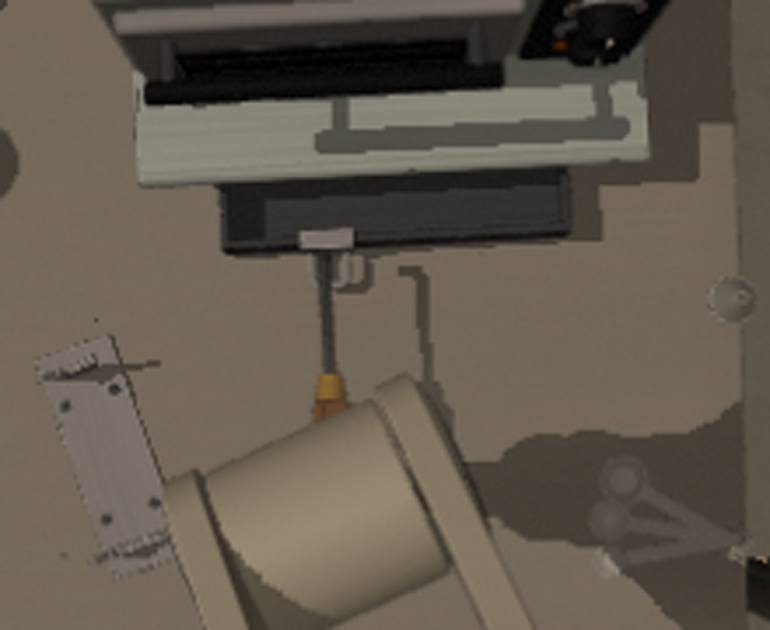

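The tray stands out and the hook is free: the tray's front wall is at crop row ≈240 and the eye at (350,268). Carrying the hook back above its rest.

{"name": "arm_command", "arguments": {"moves": [[0,0,0,-2,20,0,-1],[0,0,-0.05,-4,55,0,-1],[0,0,-0.12,-5,95,0,-1],[0,0,-0.2,-5,130,0,-1],[0,0,-0.269,-5,150,0,-1],[0,0,-0.269,-5,155,0,-1],[0,0,-0.269,-5,155,0,-1],[0,0,-0.269,-5,155,0,-1],[0,0,-0.269,-5,155,0,-1]]}}

```text
t: 17.15
tool_pos: [0.4285, 0.342, 0.0988]
orientation: [0.478, -3.104, 0.001]
wrist_force: [0.3, 0.3, -2.6]
width: 0.0209
```

Run:
```python
from h import *
t=tip(); s=r.sense()
M=R.from_rotvec(s["orientation"]).as_matrix()
print("tool shift to grasp pose mm",(M.T@(np.array([.4307,.344,.031])-s["tool_pos"])*1e3).round(1))
print("bend px",proj("top",[t+[0,0,.032]]), proj("scene",[t]))
a=r.snapshot("top")[:,:,::-1]
cv2.imwrite("pics/s4.png",cv2.resize(a[180:300,160:280],None,fx=5,fy=5,interpolation=cv2.INTER_CUBIC))
```

```text
t 17.15 tip in oven [-0.057   0.2434  0.0897] F [ 0.27  0.28 -2.57] M [-0.    0.04  0.  ] tcp [0.4285 0.342  0.0988] yaw 0.3055 toolz [-0.001 -0.001 -1.   ] w 0.020884542784296987
tool shift to grasp pose mm [-2.7  1.3 67.8]
bend px [[186.86105112 198.09768806]] [[207.89602675 172.93370025]]
```

View pics/s4.png

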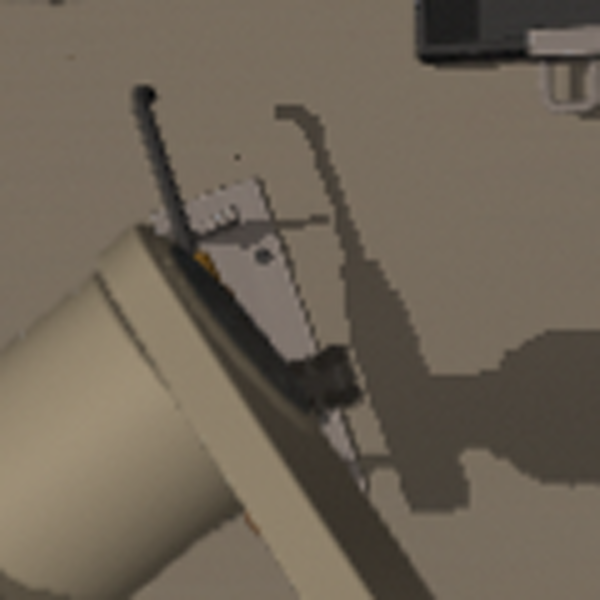

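The bend is at px (189,199) against a predicted (187,198), which suggests a small yaw slip of about 0.02–0.03 rad. I'll correct for part of it and lower into the flared notches, watching the force.

{"name": "arm_command", "arguments": {"moves": [[0,0,-0.02,-2.7,1.3,0,-1],[0,0,-0.02,-2.7,1.3,15,-1],[0,0,-0.02,-2.7,1.3,30,-1],[0,0,-0.02,-2.7,1.3,40,-1],[0,0,-0.02,-2.7,1.3,47,-1],[0,0,-0.02,-2.7,1.3,50,-1],[0,0,-0.02,-2.7,1.3,50,-1]]}}

```text
t: 17.9
tool_pos: [0.4309, 0.3452, 0.0488]
orientation: [0.512, -3.099, 0.0]
wrist_force: [0.2, -0.2, -1.4]
width: 0.0209
```

{"name": "arm_command", "arguments": {"moves": [[0,0,0,0,0,3,-1],[0,0,0,0,0,6,-1],[0,0,0,0,0,8,-1],[0,0,0,0,0,8,-1]]}}

```text
t: 18.3
tool_pos: [0.4307, 0.3452, 0.0408]
orientation: [0.512, -3.099, 0.0]
wrist_force: [-0.2, -0.1, -0.7]
width: 0.0204
```

Run:
```python
from h import *
t=tip(); s=r.sense()
M=R.from_rotvec(s["orientation"]).as_matrix()
print("tool shift to grasp pose mm",(M.T@(np.array([.4307,.344,.031])-s["tool_pos"])*1e3).round(1))
```

```text
t 18.3 tip in oven [-0.0556  0.2497  0.0317] F [-0.22 -0.12 -0.74] M [ 0.06  0.09 -0.01] tcp [0.4307 0.3452 0.0408] yaw 0.3273 toolz [-0. -0. -1.] w 0.020387516815532743
tool shift to grasp pose mm [ 0.4 -1.1  9.8]
```

{"name": "arm_command", "arguments": {"moves": [[0,0,0,0,-1,3,-1],[0,0,0,0,-1,6,-1],[0,0,0,0,-1,8,-1],[0,0,0,0,-1,8,-1]]}}

```text
t: 18.7
tool_pos: [0.431, 0.3441, 0.0326]
orientation: [0.512, -3.099, 0.001]
wrist_force: [0.0, 0.6, -1.6]
width: 0.0207
```

{"name": "arm_command", "arguments": {"moves": [[0,0,0,0,0,1,-1],[0,0,0,0,0,1,-1]]}}

```text
t: 18.9
tool_pos: [0.4312, 0.3444, 0.0319]
orientation: [0.512, -3.1, 0.0]
wrist_force: [-0.6, 0.1, -0.6]
width: 0.021
```

```bash
python3 -c "
from h import *
tip()"
```

```text
t 18.9 tip in oven [-0.0551  0.2488  0.0229] F [-0.64  0.11 -0.59] M [0.01 0.02 0.04] tcp [0.4312 0.3444 0.0319] yaw 0.3273 toolz [-0. -0. -1.] w 0.02098232538829813
```

{"name": "arm_command", "arguments": {"moves": [[0,0,0,0,0,0.5,0],[0,0,0,0,0,0.5,1],[0,0,0,0,0,0.5,1],[0,0,0,0,0,0.5,1],[0,0,0,0,0,0.5,1],[0,0,0,0,0,0.5,1],[0,0,0,0,0,0.5,1]]}}

```text
t: 19.6
tool_pos: [0.4312, 0.3443, 0.0315]
orientation: [-0.512, 3.1, 0.0]
wrist_force: [-1.0, 0.1, 0.7]
width: 0.085
```

{"name": "arm_command", "arguments": {"moves": [[0,0,0,0,0,-10,1],[0,0,0,0,0,-30,1],[0,0,0,0,0,-60,1],[0,0,0,0,0,-100,1],[0,0,0,0,0,-140,1],[0,0,0,60,40,-170,1],[0,0,0,100,80,-170,1],[0,0,0,130,120,-170,1],[0,0,0,130,160,-170,1],[0,0,0,130,200,-170,1],[0,0,0,130,220,-170,1],[0,0,0,130,220,-170,1]]}}

```text
t: 20.8
tool_pos: [0.2359, 0.514, 0.2023]
orientation: [-0.516, 3.098, 0.003]
wrist_force: [1.0, -0.6, -0.1]
width: 0.0851
```

Run:
```python
from h import *
tip()
a=r.snapshot("top")[:,:,::-1]; b=r.snapshot("scene")[:,:,::-1]
z=lambda i:cv2.resize(i,None,fx=2,fy=2,interpolation=cv2.INTER_CUBIC)
cv2.imwrite("pics/s5.png",np.hstack([z(a[120:300,160:400])[:,:400],z(b[120:300,150:350])]))
cv2.imwrite("pics/s5t.png",a)
f=cv2.imread("pics/top0.png")
for nm,(x0,x1,y0,y1) in dict(hook=(185,230,195,290),noz=(380,400,195,212),sp=(345,395,245,290),ring=(145,182,148,185)).items():
    print(nm,np.abs(f[y0:y1,x0:x1].astype(int)-a[y0:y1,x0:x1]).mean().round(1))
```

```text
t 20.8 tip in oven [-0.2441  0.426   0.1935] F [ 0.99 -0.63 -0.1 ] M [ 0.02 -0.    0.03] tcp [0.2359 0.514  0.2023] yaw 0.3303 toolz [ 0.     0.002 -1.   ] w 0.08506642030128195
hook 4.5
noz 1.4
sp 1.9
ring 1.7
```

View pics/s5.png

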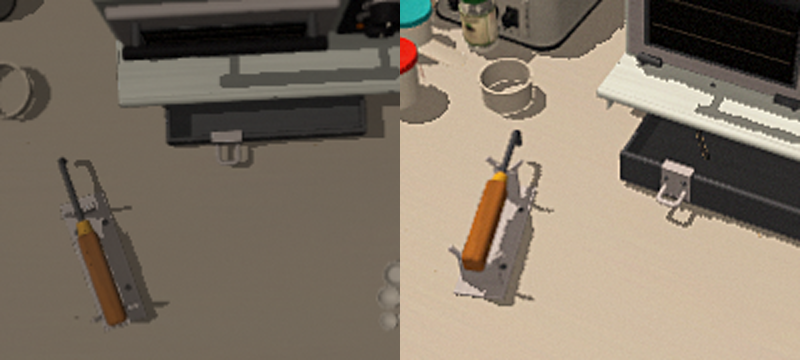

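The hook lies in both notches in its original position: bend at (191,200.5) against (192,200) at the start, and handle end at (219,281) both times. The tray is out, and the nozzle, spoons and ring areas are unchanged. One quick numeric check of the draw, then I'll hand in.

Run:
```python
from h import *
# front wall's top front edge near y=+.05 and right end, px from s5 (x/2+160, y/2+120)
for q in((167,144),(363,135)):
    p=ray("top",(160+q[0]/2,120+q[1]/2),.05)-[.6375,.146,0]
    print("drawn ~",(.055-(c*p[0]+sn*p[1])).round(4))
print(r.sense()["wrist_force"].round(1)); print(r.close_job())
```

```text
drawn ~ 0.0989
drawn ~ 0.1008
[-0.3 -0.   0.7]
the job is handed in; nothing more can be done
None
```

The crumb tray is drawn out to its stop, the hook is back in its rest, and I handed the job in at about 21 s of the 72 s limit. The hand-in gave no verdict.

- **Finding the eye:** Under the ledge, the hook touched the right side of the pull eye with about 2 N. That put its centre about 50 mm left of the middle, matching what the camera showed.
- **Drawing the tray:** I dropped the hook in and drew the tray through its catch with readings up to about 10 N. At the end the arm stopped moving and the force rose to 11.4 N, under the 25 N limit, so I took that as the stop.
- **Tray check:** Hook travel gives a draw of about 95 mm. The camera estimate came out at 99–101 mm, beyond the 95 mm stop. I put that difference down to reading pixels off an enlarged picture, and relied on the felt stop instead.
- **Hook in the rest:** The hook had turned slightly in the grip, by about 0.02–0.03 rad, so I corrected part of that before lowering it. The last pictures show it in both notches, within about 1 pixel (roughly 2 mm) of where it started.
- **Everything else:** The cutter ring, nozzle and spoons look unmoved, and the gripper is clear of everything.

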